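# Close a slide rule well with its hook-in cover

## Task

Put the loose wooden cover on the well that holds the slide rule: hook one end of the cover, held at a slant, under the well's overhanging lip, swing the other end down, and press it past the spring roller in the tall back board until the cover lies flat and fully home on its seat, held down by the roller. Leave the other things in the drawer where they are.

Things in the scene. Friction and masses are not known exactly. Their poses are not given: they have to be found in the camera images.
- well: Dark wooden open-topped well fixed to the drawer floor, 177 long (its x) x 134 wide (its y) mm, a white slide rule inside. Origin: centre of its underside, z up. Its frame, in mm, serves all the entries below. Side rims (y = +-59 to +-67) rise only to z = 39, flush with a seated cover. The lip is at the -x end (towards the robot), the tall back board with the roller at the +x end.
- lip_edge (a point): Middle of the lip's lower free edge, at well x = -64.5, y = 0, z = 43 mm. The lip overhangs the seat by 12 mm over the full width, from the end wall (inner face x = -76.5) to x = -64.5; underside z = 43 (9 above the seat), top z = 48. The steeper the cover, the less it fits under: about 7 mm deep at 28 degrees tilt, all 12 once below about 15 degrees.
- seat (a point): Centre of the seat, at well x = 0, y = 0, z = 34 mm (well's axes). The seat is a ledge round the opening, its top at z = 34, in a pocket 153 long (x -76.5 to +76.5) and 118 wide (y -59 to +59). A seated cover's underside rests on it, its origin within a few mm of this point. The slide rule lies well below it.
- catch (a joint): How far the spring roller is pushed back into the back board, m: 0 = sprung out, 0.009 = fully in; it slides along the well's x. About 6 N holds it out, plus 0.9 N per mm, damped. The lowered cover rests on it, still tilted 6 to 7 degrees; a slow push of 6 to 10 N straight down near that end of the cover rolls it past, and the roller springs out over the cover's top edge.
- board_top (a point): Top middle of the back board's inner face, at well x = 76.5, y = 0, z = 89 mm; the board is 12 thick. From lip edge to board is only 141 mm and the board is tall, so the 150 mm cover goes in only with its lip end low and its other end tilted up 22 to 40 degrees; it is lowered as it is drawn further under the lip.
- roller (a point): Centre of the steel roller when out, at well x = 77.5, y = 0, z = 45.5 mm: 14 diameter, 60 long along the well's y, turning freely. It stands 6 mm proud of the back board and overlaps the cover's end by 3 to 6 mm.
- cover: Loose reddish-brown wooden cover, a plate 150 (its x) x 110 (its y) x 5 mm, about 0.11 kg, with an upright grip rib on its top middle: 12 thick (x), 64 long (y), 28 high above the plate (rib top 33 above the underside). Origin at the centre of its underside, z up out of the rib side. At the start it lies flat on the drawer floor, rib up. Both ends are alike: either may go under the lip.
- edge_a (a point): Middle of the cover's end face at its -x end (x = -75, y = 0, z = 2.5 mm in the cover's frame).
- edge_b (a point): Middle of the cover's end face at its +x end (x = +75, y = 0, z = 2.5 mm in the cover's frame).
- canister: Bystander: blue enamel screw-top tin, 90 diameter x 96 high mm; origin at the centre of its underside.
- stapler: Bystander: grey steel stapler, 140 x 36 x 54 high mm; origin at the centre of its underside.
- eraser: Bystander: beige eraser, 60 x 26 x 14 mm; origin at the centre of its underside.
- lens: Bystander: round brass hand lens, 60 diameter x 9 mm with a 65 mm handle along its +x; origin at the centre of the round's underside.
- pocket_rule: Bystander: white plastic pocket slide rule, 150 x 40 x 12 mm; origin at the centre of its underside.
- ruler: Bystander: wooden ruler, 190 x 30 x 11 mm; origin at the centre of its underside.
- compass_box: Bystander: black compass box, 110 x 50 x 20 mm; origin at the centre of its underside.
Mind the look-alikes: they are no part of the job. What is shaped like the well but orange or pink is not meant. There is more than one size of the cover; the job needs the larger.

How it is judged (in metres and radians):
On the way:
1. one end of the cover is at least 3 mm under the lip while the cover is still tilted more than 0.2 rad (((x of edge_a in the frame of well between -0.08 and -0.0675 m and z of edge_a in the frame of well between 0.032 and 0.043 m and y of edge_a in the frame of well between -0.02 and 0.02 m and angle between cover's own z axis and vertical between 0.2 and 0.9 rad) or (x of edge_b in the frame of well between -0.08 and -0.0675 m and z of edge_b in the frame of well between 0.032 and 0.043 m and y of edge_b in the frame of well between -0.02 and 0.02 m and angle between cover's own z axis and vertical between 0.2 and 0.9 rad))), for 0.1 s.
At the end, for the whole second after the job is handed in: The cover is at rest, flat (0.035 rad) on the seat, in line with the well (0.09 rad), centred to 6 mm along and 7 mm across, at most 2.5 mm high, each end at most 3 mm high, one end under the lip; the roller is out over the other (catch under 3 mm) (x of cover in the frame of well between -0.006 and 0.006 m and y of cover in the frame of well between -0.007 and 0.007 m and z of cover in the frame of well between 0.031 and 0.0365 m and z of each of edge_a, edge_b in the frame of well below 0.0395 m and angle between cover's own z axis and vertical below 0.035 rad and angle between the x axis of cover and the x axis of well, either way round below 0.09 rad and value of joint catch below 0.003 m and linear speed of cover below 0.02 m/s); the robot touches nothing.
It fails at once if another thing in the drawer is moved more than 30 mm (distance of any of canister, stapler, eraser, lens, pocket_rule, ruler, compass_box from where it was at the start of the episode above 0.03 m).
It also fails if it takes over 46 s, if anything falls off the work surface, if the arm or the gripper's body presses on something with over 40 N, if the wrist force passes 120 N, or if a joint passes its speed limit or range.

## Robot

A 6-joint arm with a two-finger parallel gripper is mounted at the origin on the work surface. World frame = base frame: x ahead of the robot, y to its left, z up, the work surface at z = 0. Lengths are in mm, angles in degrees, forces in N, time in s.
With the tool pointing down it reaches from about 275 to 825 mm from the base axis. Payload 4.9 kg.
Tool frame: the origin (TCP) lies between the finger pads; the fingertips stand 14 mm ahead of it and the grasp point (between the pads) lies 5 mm behind it (r.tip_extent is the distance from the TCP to the fingertips, in mm); z points along the fingers, y is the line along which they close (so a half turn about z gives the same grasp; the last joint's range is limited). The gripper opens to 85 mm and grips with 20 to 120 N. Pads are 22 mm wide; open, the fingers measure 114 mm over their backs; the gripper's body (76 mm by 85 mm) begins 54 mm behind the grasp point. The pads swing forward as they close: fully open they stand 13 mm farther back than shut.
Start: joints at [66.853, 18.69, -11.035, 60.275, 0, 82.311], TCP at [146.59, 530.123, 217.581] pointing down, gripper open.
Joint ranges: [-152.03, 152.03], [-55.5, 102.48], [-74.3, 77.21], [-110.64, 120.58], [-84.22, 78.4], [-180, 180]. Speed limits (degrees/s): [147.25, 147.25, 180, 180, 180, 180].

## Interface

Orientations are given as a 3x3 rotation matrix whose columns are the frame's x, y, z axes.
In Python, from station import status, cams, workorder, r gives the robot as it stands. The module is installed in compiled form; this text tells all that it offers.
- The arm moves only by the tool servo_tool, never from a script. Its argument "steps" is a list of rows, each an object with "jaw": the finger opening in mm, from 0 to 85.4; "linear": the shift along the tool's x, y, z in mm, a list of three; "yaw": the turn about the tool's z in degrees. A call has 1 to 12 rows; each row is the pose to reach, as a shift and turn from the pose commanded when the call began, along the tool's axes at that moment; what a row does not reach only later rows make up. A row lasts 1/12 s, in which the tool goes at most 41.7 mm and 7.16 degrees, less where a joint would pass 70% of its speed; a pose out of reach is approached as far as the arm can. A call with a gripper value outside its range is refused whole. The fingers move at their own pace and stop on an object; "squeeze" is the grip in N (left out, the last holds). Time passes only in rows, so rows that repeat a pose let the fingers close. It gives the time, the measured TCP pose, the force, the opening and the grip force at its end, in the units of the state.
- status.sense(): the state, without advancing time (a new reading comes with each control period).
- cams.get_image(name): name is "side" or "top" or "wrist"; returns a dict with "image" (420x560x3 uint8, blue, green, red), "fov_y" (degrees; the focal length in pixels is half the picture's height over the tangent of half this angle, whatever the lens; pixels are square), "cx", "cy" (the principal point, pixels), "world_to_cam" (4x4, takes a point from world to camera coordinates); the wrist camera has in their place "mount" (4x4, takes a point from camera to tool coordinates, whose origin is the TCP and whose axes are the flange's). Camera axes: x right, y down, z forward; pixel columns grow to the right and rows downward; lengths in mm; the calibration is good to about 2 mm. A picture is of the moment at which its call begins: read the wrist's pose just before it. There is no depth.
- workorder.close_job(): hands the job in; it is judged then, once.
The state is a dict: "t": time; "qpos": joint angles; "qvel": joint speeds; "joint_efforts": joint torques, N m; "tool_pos": TCP position; "tcp_rot": TCP orientation; "ft_force": force on the tool from outside, world axes, zero at the start; "torque": the same for the moment, N m; "width": opening from 0.0 (shut) to 1.0 (fully open); "grasp_force": force on a finger pad.
Only numpy, scipy, OpenCV 4.12 (cv2) and the standard library are available. Lean on these libraries where they do the work, as an engineer would, in place of code of your own. Each camera call takes 0.05 s, during which the arm holds its last target. There are 200 camera calls.

## Working session

There is one attempt and no reset: what is moved stays moved. The work goes in short steps, Python scripts to look and compute and a tool call to move; the robot and the scene stay as the last step left them, time stands still between calls to the robot, and variables do not carry over. Pictures are saved under pics/ and viewed, at most 10 in all, crops included, and the job is handed in when it is done.

Besides the shell and the picture viewer there is one more tool, called after ">>>" by a JSON object that holds its "op" and its "data". servo_tool: Moves the arm, as the interface text tells. Its arguments: {"type":"object","properties":{"steps":{"type":"array"},"squeeze":{"type":"number"}},"required":["steps"]}

```bash
mkdir -p pics; python3 - <<'E'
from station import status, cams, r
import cv2,numpy as np,pickle
s=status.sense();print(s)
d={}
for n in("side","top"):
    c=cams.get_image(n);d[n]=c;cv2.imwrite(f"pics/{n}0.png",c["image"])
    print(n,c["fov_y"],c["cx"],c["cy"],np.round(c["world_to_cam"],3).tolist(), [k for k in c])
pickle.dump(d,open("d0.pkl","wb"))
E
```

```text
{'t': 0.0, 'qpos': array([ 6.68526110e+01,  1.87318098e+01, -1.10913195e+01,  6.02751710e+01,
        1.00454010e-03,  8.23101963e+01]), 'qvel': array([-0.00776006, -0.0036919 ,  0.04545347, -0.03948954,  0.06729353,
        0.03407797]), 'joint_efforts': array([ 5.64014390e-04, -4.43397188e+01,  2.62440956e+01,  1.52814301e-02,
        5.32633777e-07, -1.90273738e-05]), 'tool_pos': array([146.34035251, 529.55028603, 216.80991578]), 'tcp_rot': array([[-9.63827930e-01,  2.66524379e-01, -6.90544543e-04],
       [ 2.66525159e-01,  9.63826682e-01, -1.57065480e-03],
       [ 2.46947461e-04, -1.69788846e-03, -9.99998528e-01]]), 'ft_force': array([ 0.57732096,  0.36477714, -0.23397227]), 'torque': array([ 0.00301914,  0.03113479, -0.03344893]), 'grasp_force': 0.0, 'width': 1.0048227446205686}
side 54.25006207982232 282.1221904934745 202.10311859139637 [[0.984, -0.177, -0.002, -495.229], [-0.135, -0.743, -0.655, 131.762], [0.115, 0.645, -0.755, 1123.015], [0.0, 0.0, 0.0, 1.0]] ['image', 'fov_y', 'cx', 'cy', 'world_to_cam']
top 52.40409453460481 277.54190396113086 205.6381814545097 [[0.029, -1.0, 0.011, -25.468], [-0.994, -0.03, -0.102, 499.04], [0.102, -0.008, -0.995, 1337.245], [0.0, 0.0, 0.0, 1.0]] ['image', 'fov_y', 'cx', 'cy', 'world_to_cam']
```

View pics/top0.png

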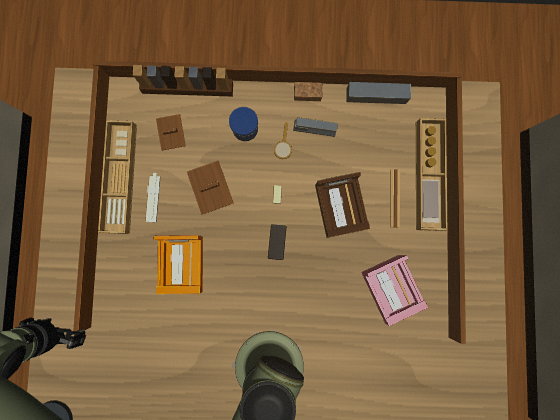

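View pics/side0.png

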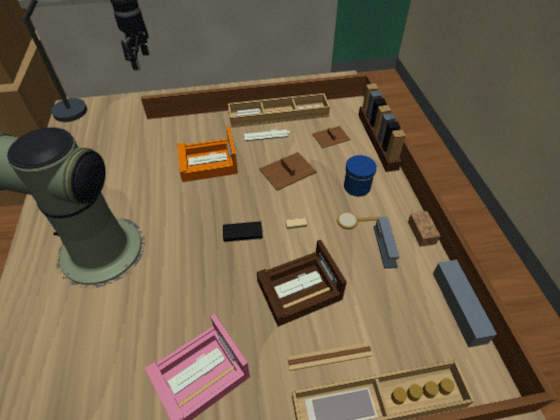

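Top view, candidates:
- **Covers:** large brown at (210,187) and small brown at (171,132). The larger one is meant.
- **Wells:** dark at (342,205), orange at (179,265), pink at (395,290). The dark wooden one is meant, and its tall board is on the far side, near (338,179).

Next I'll measure both and check them in a crop.

```bash
cat > h.py <<'E'
import numpy as np,cv2
def ray(c,u,v,W2C=None):
    im=c["image"];f=im.shape[0]/2/np.tan(np.radians(c["fov_y"]/2))
    M=np.linalg.inv(c["world_to_cam"] if W2C is None else W2C)
    d=M[:3,:3]@np.array([(u-c["cx"])/f,(v-c["cy"])/f,1.]);return M[:3,3],d
def onz(c,u,v,z,W2C=None):
    o,d=ray(c,u,v,W2C);return o+d*(z-o[2])/d[2]
def proj(c,p,W2C=None):
    W=c["world_to_cam"] if W2C is None else W2C
    f=c["image"].shape[0]/2/np.tan(np.radians(c["fov_y"]/2))
    q=W[:3,:3]@np.asarray(p,float)+W[:3,3];return np.array([c["cx"]+f*q[0]/q[2],c["cy"]+f*q[1]/q[2]])
def wristW2C(c,s):
    T=np.eye(4);T[:3,:3]=s["tcp_rot"];T[:3,3]=s["tool_pos"];return np.linalg.inv(T@c["mount"])
E
python3 - <<'E'
import pickle,cv2,numpy as np
from h import *
d=pickle.load(open("d0.pkl","rb"));c=d["top"];im=c["image"]
print("px at cover,smallcover,floor,well:",im[197,205],im[185,222],im[140,172],im[230,240],im[205,320])
a=cv2.resize(im[105:225,140:260],(400,400),interpolation=cv2.INTER_CUBIC)
b=cv2.resize(im[160:250,300:390],(400,400),interpolation=cv2.INTER_CUBIC)
cv2.imwrite("pics/crop1.png",np.hstack([a,b]))
fl=im.astype(int)
m=(fl.sum(2)<255).astype(np.uint8)
for name,(x0,y0,x1,y1) in dict(big=(180,155,240,220),small=(150,108,190,155),well=(308,165,378,245)).items():
    mm=np.zeros_like(m);mm[y0:y1,x0:x1]=m[y0:y1,x0:x1]
    cs,_=cv2.findContours(mm,cv2.RETR_EXTERNAL,cv2.CHAIN_APPROX_NONE);k=max(cs,key=cv2.contourArea)
    bx=cv2.boxPoints(cv2.minAreaRect(k));
    z=5 if name!="well" else 39
    P=np.array([onz(c,*p,z)[:2] for p in bx])
    print(name,np.round(bx,1).tolist(),np.round(P,0).tolist(),"centre",P.mean(0).round(1),"sides",np.linalg.norm(P[1]-P[0]).round(),np.linalg.norm(P[2]-P[1]).round(),"ang",np.degrees(np.arctan2(*(P[1]-P[0])[::-1])).round(1))
E
```

```text
px at cover,smallcover,floor,well: [ 43  76 115] [ 46  79 116] [ 42  73 113] [ 79 114 138] [25 34 43]
big [[186.0, 171.5], [218.0, 160.1999969482422], [233.1999969482422, 203.1999969482422], [201.1999969482422, 214.5]] [[605.0, 291.0], [645.0, 188.0], [505.0, 133.0], [466.0, 235.0]] centre [555.3 211.7] sides 110.0 150.0 ang -68.4
small [[155.5, 118.30000305175781], [179.6999969482422, 113.9000015258789], [185.5, 145.8000030517578], [161.3000030517578, 150.1999969482422]] [[779.0, 400.0], [797.0, 321.0], [690.0, 297.0], [673.0, 375.0]] centre [734.7 348.3] sides 81.0 110.0 ang -77.5
well [[313.70001220703125, 180.5], [359.79998779296875, 171.1999969482422], [371.29998779296875, 228.5], [325.20001220703125, 237.8000030517578]] [[582.0, -123.0], [617.0, -270.0], [435.0, -308.0], [401.0, -163.0]] centre [ 508.6 -216.2] sides 151.0 186.0 ang -76.8
```

View pics/crop1.png

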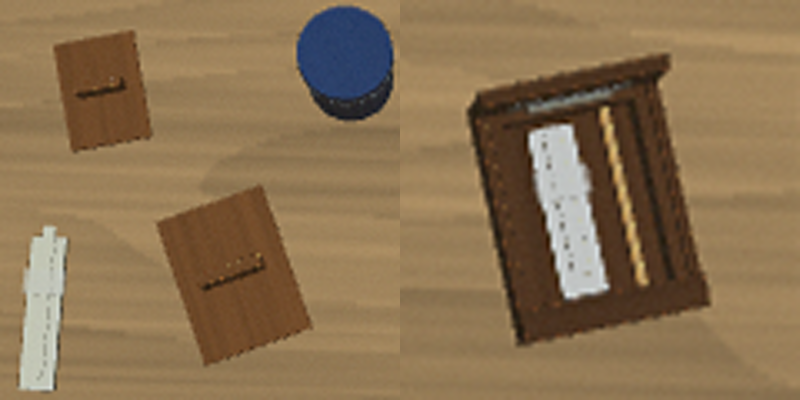

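The crop confirms it. The large cover, at crop (235,275), measures 110x150 mm on the floor plane against 81x110 for the small one. The dark well is on the right, with its board at the top.

Moving above the cover.

>>> {"op": "servo_tool", "data": {"steps": [{"jaw": 85,"linear": [-479,-197,60],"yaw": -37},{"jaw": 85,"linear": [-479,-197,60],"yaw": -37},{"jaw": 85,"linear": [-479,-197,60],"yaw": -37},{"jaw": 85,"linear": [-479,-197,60],"yaw": -37},{"jaw": 85,"linear": [-479,-197,60],"yaw": -37},{"jaw": 85,"linear": [-479,-197,60],"yaw": -37},{"jaw": 85,"linear": [-479,-197,60],"yaw": -37},{"jaw": 85,"linear": [-479,-197,60],"yaw": -37},{"jaw": 85,"linear": [-479,-197,60],"yaw": -37},{"jaw": 85,"linear": [-479,-197,60],"yaw": -37},{"jaw": 85,"linear": [-479,-197,60],"yaw": -37},{"jaw": 85,"linear": [-479,-197,60],"yaw": -37}]}}

```text
t: 1.1
tool_pos: [523.5, 236.9, 161.9]
tcp_rot: [[-0.93, -0.367, -0.001], [-0.367, 0.93, -0.0], [0.001, 0.0, -1.0]]
ft_force: [1.2, 0.4, -0.7]
width: 0.993
grasp_force: 0.0
```

>>> {"op": "servo_tool", "data": {"steps": [{"jaw": 85,"linear": [-10,-17,0],"yaw": 0},{"jaw": 85,"linear": [-10,-17,0],"yaw": 0},{"jaw": 85,"linear": [-10,-17,0],"yaw": 0},{"jaw": 85,"linear": [-10,-17,0],"yaw": 0}]}}

```text
t: 1.43
tool_pos: [537.0, 226.6, 162.0]
tcp_rot: [[-0.93, -0.367, -0.002], [-0.367, 0.93, 0.0], [0.001, 0.001, -1.0]]
ft_force: [-0.2, 0.5, 0.8]
width: 0.998
grasp_force: 0.0
```

```bash
python3 - <<'E'
from station import status, cams
import cv2,pickle
from h import *
s=status.sense();c=cams.get_image("wrist");pickle.dump((s,c),open("w1.pkl","wb"))
cv2.imwrite("pics/w1.png",c["image"]);W=wristW2C(c,s)
print(s["tool_pos"],np.degrees(np.arctan2(s["tcp_rot"][1,1],s["tcp_rot"][0,1])),np.round(c["mount"],2).tolist(),c["fov_y"])
for p in [(555.3,211.7,33),(605,291,5),(645,188,5),(505,133,5),(466,235,5)]:print(p,proj(c,p,W).round())
E
```

```text
[537.03404537 226.58331217 162.03316737] 111.55101176834636 [[0.0, -0.96, -0.29, 75.33], [1.0, 0.0, -0.0, -0.82], [0.0, -0.29, 0.96, -156.49], [0.0, 0.0, 0.0, 1.0]] 65.42539891461031
(555.3, 211.7, 33) [263. 210.]
(605, 291, 5) [319. 271.]
(645, 188, 5) [214. 270.]
(505, 133, 5) [205. 124.]
(466, 235, 5) [322. 125.]
```

View pics/w1.png

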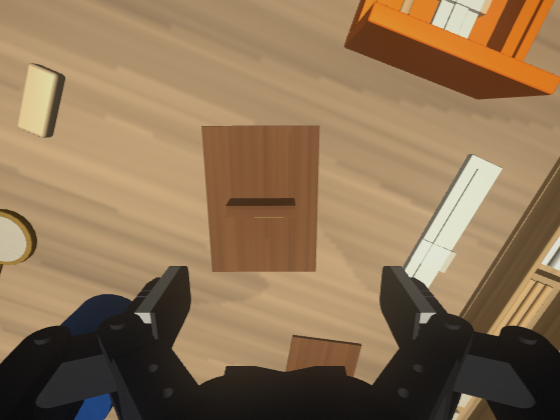

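The wrist view shows the cover at corners (202,126), (319,125), (316,271), (212,271). That is within 3 px (about 2 mm) of prediction, with the rib at (260,205).

```bash
python3 -c "
from station import r
print(r.tip_extent,[a for a in dir(r) if a[0]!='_'])"
```

```text
14.0 ['Unreachable', 'tip_extent']
```

>>> {"op": "servo_tool", "data": {"steps": [{"jaw": 85,"linear": [-11.5,-23,40],"yaw": 0},{"jaw": 85,"linear": [-11.5,-23,80],"yaw": 0},{"jaw": 85,"linear": [-11.5,-23,110],"yaw": 0},{"jaw": 85,"linear": [-11.5,-23,134],"yaw": 0},{"jaw": 85,"linear": [-11.5,-23,138],"yaw": 0},{"jaw": 85,"linear": [-11.5,-23,138],"yaw": 0}]}}

```text
t: 1.98
tool_pos: [554.7, 209.9, 23.2]
tcp_rot: [[-0.929, -0.369, -0.004], [-0.369, 0.929, -0.001], [0.004, 0.001, -1.0]]
ft_force: [0.2, -0.1, 0.3]
width: 0.997
grasp_force: 0.0
```

>>> {"op": "servo_tool", "data": {"steps": [{"jaw": 69,"linear": [0,0,0],"yaw": 0},{"jaw": 69,"linear": [0,0,0],"yaw": 0},{"jaw": 69,"linear": [0,0,2],"yaw": 0},{"jaw": 69,"linear": [0,0,4],"yaw": 0},{"jaw": 69,"linear": [0,0,4],"yaw": 0}]}}

```text
t: 2.4
tool_pos: [557.5, 209.4, 21.2]
tcp_rot: [[-0.93, -0.367, 0.001], [-0.367, 0.93, 0.0], [-0.001, -0.0, -1.0]]
ft_force: [-0.1, -0.4, 0.3]
width: 0.809
grasp_force: 0.0
```

```bash
python3 - <<'E'
from station import status, cams
import cv2,pickle
s=status.sense();c=cams.get_image("wrist");print(s["tool_pos"],s["width"],s["ft_force"])
cv2.imwrite("pics/w2.png",c["image"])
c=cams.get_image("side");cv2.imwrite("pics/s2.png",cv2.resize(c["image"][120:220,240:360],(720,600),interpolation=cv2.INTER_CUBIC))
E
```

```text
[557.54422248 209.39510116  21.16264057] 0.8088147878108128 [-0.13160556 -0.42511167  0.25229811]
```

View pics/w2.png

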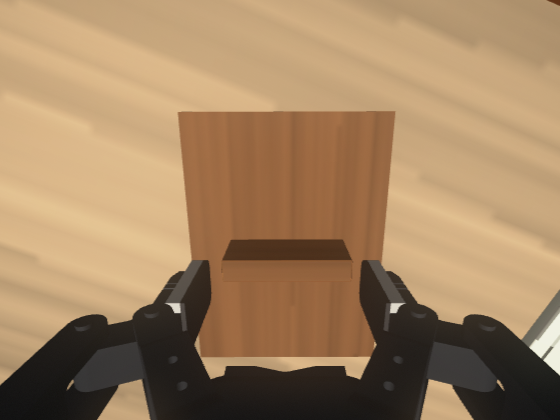

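```bash
python3 - <<'E'
from station import status
import pickle
from h import *
s,c=pickle.load(open("w1.pkl","rb"))
s=status.sense();W=wristW2C(c,s)
R=s["tcp_rot"];t=s["tool_pos"]
f=lambda u,v,z:(R.T@(onz(c,u,v,z,W)-t)).round(1)
for n,u,v,z in[("ribtop",287,269,33),("ribtop edge",287,260,33),("rib base+x",287,240,5),("plate end+x",287,112,5),("plate end-x",287,357,5)]:print(n,f(u,v,z))
# pad tip: inner edges ~ (210,262),(362,262): tool-y +-34.5 -> depth
F=210/np.tan(np.radians(c["fov_y"]/2));print("pad tip cam depth",69.0/(362-210)*F)
dep=69.0/(152)*F; m=c["mount"]; q=np.array([(286-c["cx"])/F*dep,(262-c["cy"])/F*dep,dep,1]);print("pad tip pt in tool",(m@q).round(1))
E
```

```text
ribtop [  1.4   0.2 -12.1]
ribtop edge [  6.2   0.2 -12.1]
rib base+x [ 5.2  0.3 15.9]
plate end+x [74.7  0.2 15.9]
plate end-x [-75.    0.5  15.9]
pad tip cam depth 148.41772517415234
pad tip pt in tool [  9.6  -0.4 -21.3   1. ]
```

View pics/s2.png

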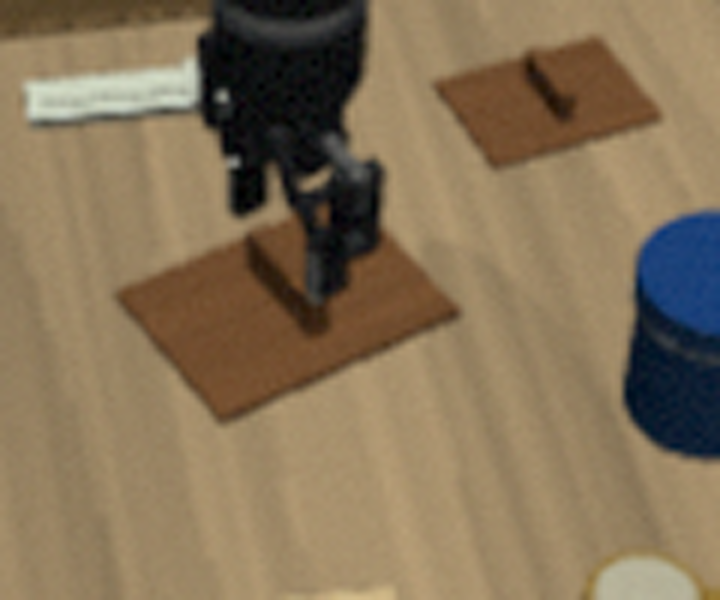

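```bash
python3 - <<'E'
from station import status
import pickle
from h import *
c=pickle.load(open("d0.pkl","rb"))["side"];s=status.sense();R=s["tcp_rot"];t=s["tool_pos"]
for x,y in[(11,-35),(-11,-35),(11,-48),(-11,-48)]:
    print((x,y),[((proj(c,t+R@np.array([x,y,z]))-[240,120])*6).round().tolist() for z in(-21,-10,0,9)])
print("rib near top/base",[((proj(c,t+R@np.array([0,-32,z]))-[240,120])*6).round().tolist() for z in(-12,16)])
E
```

```text
(11, -35) [[302.0, 299.0], [301.0, 315.0], [301.0, 328.0], [301.0, 340.0]]
(-11, -35) [[337.0, 284.0], [337.0, 299.0], [336.0, 312.0], [336.0, 325.0]]
(11, -48) [[315.0, 315.0], [315.0, 330.0], [314.0, 343.0], [314.0, 355.0]]
(-11, -48) [[351.0, 299.0], [351.0, 314.0], [350.0, 327.0], [350.0, 340.0]]
rib near top/base [[316.0, 301.0], [315.0, 338.0]]
```

Both views put the fingertips about 20 mm higher than the nominal 14 mm ahead of the TCP. In the side crop the tip is at (320,297), above the rib's base. I'll descend carefully and watch the force.

>>> {"op": "servo_tool", "data": {"steps": [{"jaw": 72,"linear": [0,0,3],"yaw": 0},{"jaw": 72,"linear": [0,0,6],"yaw": 0},{"jaw": 72,"linear": [0,0,9],"yaw": 0},{"jaw": 72,"linear": [0,0,9],"yaw": 0}]}}

```text
t: 2.83
tool_pos: [556.5, 209.0, 10.6]
tcp_rot: [[-0.93, -0.367, -0.001], [-0.367, 0.93, -0.0], [0.001, 0.0, -1.0]]
ft_force: [0.5, -0.0, 0.6]
width: 0.845
grasp_force: 0.0
```

>>> {"op": "servo_tool", "data": {"steps": [{"jaw": 72,"linear": [0,0,3],"yaw": 0},{"jaw": 72,"linear": [0,0,6],"yaw": 0},{"jaw": 72,"linear": [0,0,9],"yaw": 0},{"jaw": 72,"linear": [0,0,9],"yaw": 0}]}}

```text
t: 3.17
tool_pos: [556.6, 209.1, 1.7]
tcp_rot: [[-0.93, -0.367, -0.001], [-0.367, 0.93, -0.0], [0.001, 0.0, -1.0]]
ft_force: [0.3, -0.1, -0.8]
width: 0.841
grasp_force: 0.0
```

```bash
python3 - <<'E'
from station import status, cams
import cv2
from h import *
s=status.sense();c=cams.get_image("wrist")
F=210/np.tan(np.radians(c["fov_y"]/2));print(F,s["tool_pos"],s["width"],s["ft_force"])
cv2.imwrite("pics/w3.png",c["image"])
E
```

```text
326.94919168798776 [556.55276838 209.07436551   1.67190396] 0.8410429050416587 [ 0.31202243 -0.09645247 -0.80292229]
```

View pics/w3.png

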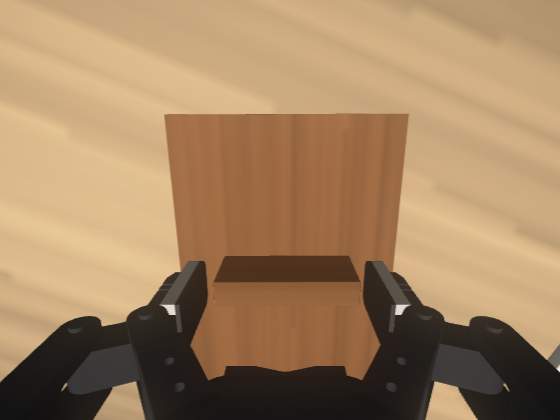

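The rib top is at rows 283–305 and the pad tips at (207,262) and (365,262), about 20 mm above TCP z. I'll go 6 mm lower and close.

>>> {"op": "servo_tool", "data": {"steps": [{"jaw": 72,"linear": [0,0,3],"yaw": 0},{"jaw": 72,"linear": [0,0,6],"yaw": 0},{"jaw": 72,"linear": [0,0,6],"yaw": 0},{"jaw": 60,"linear": [0,0,6],"yaw": 0},{"jaw": 60,"linear": [0,0,6],"yaw": 0},{"jaw": 60,"linear": [0,0,6],"yaw": 0},{"jaw": 60,"linear": [0,0,6],"yaw": 0},{"jaw": 60,"linear": [0,0,6],"yaw": 0}], "squeeze": 30}}

```text
t: 3.88
tool_pos: [557.1, 209.2, -3.6]
tcp_rot: [[-0.93, -0.367, -0.0], [-0.367, 0.93, -0.0], [0.0, -0.0, -1.0]]
ft_force: [0.0, -0.5, -1.7]
width: 0.74
grasp_force: 33.6
```

>>> {"op": "servo_tool", "data": {"steps": [{"jaw": 60,"linear": [0,0,-15],"yaw": 0},{"jaw": 60,"linear": [0,0,-50],"yaw": 0},{"jaw": 60,"linear": [0,0,-90],"yaw": 0},{"jaw": 60,"linear": [5,-20,-125],"yaw": 0},{"jaw": 60,"linear": [12,-45,-155],"yaw": 2},{"jaw": 60,"linear": [20,-75,-180],"yaw": 3},{"jaw": 60,"linear": [30,-108,-200],"yaw": 4},{"jaw": 60,"linear": [39,-142,-220],"yaw": 5},{"jaw": 60,"linear": [48,-176,-240],"yaw": 6},{"jaw": 60,"linear": [58,-211,-255],"yaw": 7},{"jaw": 60,"linear": [68,-247,-270],"yaw": 8},{"jaw": 60,"linear": [78,-284,-285],"yaw": 9}]}}

```text
t: 4.88
tool_pos: [588.5, -85.1, 282.5]
tcp_rot: [[-0.976, -0.217, 0.0], [-0.217, 0.976, 0.0], [-0.0, -0.0, -1.0]]
ft_force: [0.8, 0.4, -0.5]
width: 0.739
grasp_force: 33.8
```

>>> {"op": "servo_tool", "data": {"steps": [{"jaw": 60,"linear": [-2,-36,-10],"yaw": 0},{"jaw": 60,"linear": [-4,-72,-20],"yaw": 0},{"jaw": 60,"linear": [8,-106,-20],"yaw": 0},{"jaw": 60,"linear": [8,-106,-20],"yaw": 0},{"jaw": 60,"linear": [8,-106,-20],"yaw": 0}]}}

```text
t: 5.3
tool_pos: [603.5, -190.8, 300.8]
tcp_rot: [[-0.977, -0.214, -0.001], [-0.214, 0.977, 0.0], [0.001, 0.001, -1.0]]
ft_force: [-0.3, 0.9, -0.6]
width: 0.737
grasp_force: 33.8
```

```bash
python3 - <<'E'
from station import status, cams
import cv2,pickle
from h import *
s=status.sense();c=cams.get_image("wrist");pickle.dump((s,c),open("w4.pkl","wb"))
cv2.imwrite("pics/w4.png",c["image"]);W=wristW2C(c,s)
print(s["tool_pos"],s["width"],s["grasp_force"],np.degrees(np.arctan2(-s["tcp_rot"][1,0],-s["tcp_rot"][0,0])))
E
```

```text
[ 603.52007465 -190.83173793  300.82493226] 0.7373303364382949 33.84476959705353 12.330510872395946
```

View pics/w4.png

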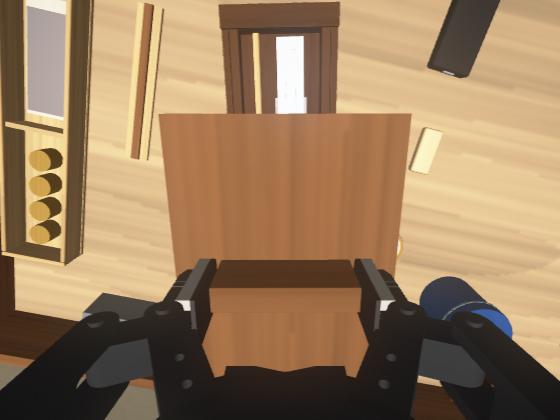

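The lip top face shows corners at about (220,4), (339,3), (340,26), (221,29). The rims run down to the cover's end at row 113. The cover is held level.

```bash
python3 - <<'E'
import pickle
from h import *
s,c=pickle.load(open("w4.pkl","rb"));W=wristW2C(c,s);im=c["image"].astype(int)
print("col profile x=300",im[0:45:1,300].sum(1).tolist())
for r in(10,18,24,40,60,80,100):
    row=im[r].sum(1);a=np.where(row[200:280]<300)[0][0]+200;b=np.where(row[300:370]<300)[0][-1]+300
    z=48 if r<28 else 39
    A=onz(c,a,r,z,W);B=onz(c,b,r,z,W);M=(A+B)/2
    print(r,a,b,A[:2].round(1),B[:2].round(1),"w",np.linalg.norm(A-B).round(1),"mid",M[:2].round(1))
for u in(230,280,330):
    print("dip col",u,[ (v,onz(c,u,v,48,W)[:2].round(1).tolist()) for v in(3,4,26,28)], im[20:36,u].sum(1).tolist())
E
```

```text
col profile x=300 [514, 507, 431, 251, 256, 255, 255, 256, 256, 252, 252, 253, 252, 253, 256, 255, 255, 255, 254, 250, 248, 247, 248, 248, 250, 258, 263, 205, 196, 196, 196, 196, 204, 236, 282, 327, 721, 752, 752, 752, 752, 752, 752, 752, 752]
10 220 338 [ 441.5 -300.8] [ 413.6 -173.5] w 130.3 mid [ 427.5 -237.2]
18 220 338 [ 449.2 -299.6] [ 421.2 -171.5] w 131.2 mid [ 435.2 -235.5]
24 221 338 [ 454.9 -297.6] [ 426.9 -169.9] w 130.7 mid [ 440.9 -233.7]
40 223 336 [ 469.  -294.6] [ 441.1 -167.1] w 130.6 mid [ 455.1 -230.8]
60 225 336 [ 489.5 -288.9] [ 461.6 -161.6] w 130.4 mid [ 475.6 -225.3]
80 226 335 [ 510.9 -284.2] [ 483.1 -157.1] w 130.1 mid [ 497.  -220.7]
100 227 335 [ 533.  -279.3] [ 505.  -151.3] w 131.1 mid [ 519.  -215.3]
dip col 230 [(3, [432.4, -291.2]), (4, [433.4, -291.0]), (26, [454.7, -287.4]), (28, [456.7, -287.1])] [236, 237, 238, 239, 239, 242, 241, 236, 190, 231, 261, 264, 264, 263, 263, 264]
dip col 280 [(3, [420.7, -237.5]), (4, [421.6, -237.3]), (26, [442.7, -232.8]), (28, [444.7, -232.4])] [247, 246, 247, 249, 250, 256, 256, 197, 197, 192, 191, 192, 196, 216, 276, 282]
dip col 330 [(3, [408.9, -183.8]), (4, [409.8, -183.6]), (26, [430.8, -178.1]), (28, [432.7, -177.6])] [245, 244, 242, 242, 251, 254, 185, 249, 248, 239, 242, 240, 233, 234, 232, 233]
```

Well pose from these rays:
- Lip edge at (443.7, -232.5).
- Yaw 13.5°.
- Centre at (506.4, -217.4).

As a check, the lip depth comes out at 23.8 mm (24 expected) and the width at about 132 mm (134 expected).

The tool cannot tilt, so I'll tilt the cover in the grip by lowering its far end onto the fixed back board's top.

>>> {"op": "servo_tool", "data": {"steps": [{"jaw": 60,"linear": [15,-1,35],"yaw": -1.2},{"jaw": 60,"linear": [30,-2,70],"yaw": -1.2},{"jaw": 60,"linear": [45,-3,105],"yaw": -1.2},{"jaw": 60,"linear": [60,-4,140],"yaw": -1.2},{"jaw": 60,"linear": [66,-4.6,175],"yaw": -1.2},{"jaw": 60,"linear": [66,-4.6,195],"yaw": -1.2},{"jaw": 60,"linear": [66,-4.6,205],"yaw": -1.2},{"jaw": 60,"linear": [66,-4.6,205],"yaw": -1.2},{"jaw": 60,"linear": [66,-4.6,205],"yaw": -1.2}]}}

```text
t: 6.1
tool_pos: [541.3, -206.8, 97.1]
tcp_rot: [[-0.971, -0.239, 0.0], [-0.239, 0.971, 0.0], [-0.0, -0.0, -1.0]]
ft_force: [0.5, -1.0, -0.6]
width: 0.737
grasp_force: 33.8
```

>>> {"op": "servo_tool", "data": {"steps": [{"jaw": 60,"linear": [0,-2,6],"yaw": 0},{"jaw": 60,"linear": [0,-2,11],"yaw": 0},{"jaw": 60,"linear": [0,-2,13],"yaw": 0},{"jaw": 60,"linear": [0,-2,15],"yaw": 0},{"jaw": 60,"linear": [0,-2,17],"yaw": 0},{"jaw": 60,"linear": [0,-2,19],"yaw": 0},{"jaw": 60,"linear": [0,-2,21],"yaw": 0}]}}

```text
t: 6.68
tool_pos: [539.4, -210.8, 76.8]
tcp_rot: [[-0.972, -0.237, -0.003], [-0.237, 0.972, -0.003], [0.004, -0.002, -1.0]]
ft_force: [-9.0, -2.6, 11.0]
width: 0.741
grasp_force: 36.4
```

```bash
cat > tilt.py <<'E'
# tilt from the row of the cover's visible (+tool x) end: plate end top corner = axis-relative geometry
from station import status, cams
from h import *
import cv2,sys
s=status.sense();c=cams.get_image("wrist");im=c["image"];cv2.imwrite("pics/t_%s.png"%sys.argv[1],im)
m=c["mount"];Wt=np.linalg.inv(m)
hsv=cv2.cvtColor(im,cv2.COLOR_BGR2HSV)
print({k:np.round(s[k],1).tolist() for k in("tool_pos","ft_force","torque","grasp_force","width")})
for th in range(0,36,3):
    t=np.radians(th);ax=-27.6   # tool z of grip axis
    P=[np.array([75*np.cos(t)-h*np.sin(t),y,ax+75*np.sin(t)+h*np.cos(t)]) for h,y in((19,0),(19,55),(19,-55))]
    print(th,[proj(c,p,Wt).round().tolist() for p in P])
for u in(240,285,330):
    print(u,[int(v) for v in im[60:250:6,u,2]])
E
python3 tilt.py 1
```

```text
{'tool_pos': [539.4, -210.8, 76.8], 'ft_force': [-9.0, -2.6, 11.0], 'torque': [-0.3, 1.7, 0.0], 'grasp_force': 36.4, 'width': 0.7}
0 [[287.0, 111.0], [414.0, 111.0], [161.0, 111.0]]
3 [[287.0, 114.0], [411.0, 114.0], [164.0, 114.0]]
6 [[287.0, 117.0], [407.0, 117.0], [167.0, 117.0]]
9 [[287.0, 120.0], [404.0, 120.0], [170.0, 120.0]]
12 [[287.0, 123.0], [401.0, 123.0], [173.0, 123.0]]
15 [[287.0, 127.0], [398.0, 127.0], [176.0, 127.0]]
18 [[287.0, 131.0], [396.0, 131.0], [179.0, 131.0]]
21 [[287.0, 135.0], [393.0, 135.0], [181.0, 135.0]]
24 [[287.0, 139.0], [391.0, 139.0], [183.0, 139.0]]
27 [[287.0, 143.0], [389.0, 144.0], [185.0, 143.0]]
30 [[287.0, 148.0], [386.0, 148.0], [187.0, 148.0]]
33 [[287.0, 153.0], [384.0, 153.0], [189.0, 153.0]]
240 [101, 59, 243, 244, 244, 245, 245, 246, 246, 246, 246, 162, 162, 163, 163, 163, 164, 163, 164, 164, 164, 163, 164, 164, 163, 163, 163, 163, 163, 163, 163, 162]
285 [107, 72, 119, 250, 250, 250, 250, 250, 250, 251, 251, 175, 175, 173, 173, 172, 172, 171, 171, 171, 171, 169, 169, 169, 169, 169, 169, 168, 168, 168, 168, 167]
330 [106, 73, 125, 249, 250, 250, 250, 250, 250, 250, 250, 176, 176, 176, 175, 174, 173, 173, 172, 171, 171, 171, 170, 170, 170, 170, 168, 169, 169, 169, 167, 167]
```

Rotating in the grip as intended, now about 13° at 11 N. Continuing.

>>> {"op": "servo_tool", "data": {"steps": [{"jaw": 60,"linear": [0,0,2],"yaw": 0},{"jaw": 60,"linear": [0,0,4],"yaw": 0},{"jaw": 60,"linear": [0,0,6],"yaw": 0},{"jaw": 60,"linear": [0,0,8],"yaw": 0},{"jaw": 60,"linear": [0,0,10],"yaw": 0},{"jaw": 60,"linear": [0,0,11],"yaw": 0},{"jaw": 60,"linear": [0,0,11],"yaw": 0}]}}

```text
t: 7.32
tool_pos: [538.6, -210.9, 65.2]
tcp_rot: [[-0.972, -0.236, -0.005], [-0.236, 0.972, -0.003], [0.005, -0.002, -1.0]]
ft_force: [-9.4, -2.7, 8.6]
width: 0.739
grasp_force: 38.2
```

```bash
sed -i 's/im\[60:250:6,u,2\]/im[100:166:2,u,2]/; s/^    print(th.*$/    pass/' tilt.py; python3 tilt.py 2
```

```text
{'tool_pos': [538.6, -210.9, 65.2], 'ft_force': [-9.4, -2.7, 8.6], 'torque': [-0.5, 1.6, -0.0], 'grasp_force': 38.2, 'width': 0.7}
240 [242, 242, 242, 242, 242, 242, 242, 243, 242, 243, 243, 243, 243, 244, 244, 244, 244, 244, 243, 166, 166, 166, 166, 166, 166, 166, 166, 166, 166, 166, 166, 166, 165]
285 [251, 251, 251, 251, 251, 251, 251, 251, 251, 251, 251, 251, 251, 251, 251, 251, 251, 251, 250, 177, 177, 177, 176, 176, 176, 175, 175, 175, 175, 174, 174, 174, 173]
330 [251, 251, 251, 251, 251, 251, 251, 251, 251, 251, 251, 251, 251, 251, 251, 251, 251, 251, 250, 181, 181, 181, 181, 180, 180, 179, 179, 178, 178, 178, 177, 177, 177]
```

>>> {"op": "servo_tool", "data": {"steps": [{"jaw": 60,"linear": [0,0,1.5],"yaw": 0},{"jaw": 60,"linear": [0,0,3],"yaw": 0},{"jaw": 60,"linear": [0,0,3],"yaw": 0},{"jaw": 60,"linear": [0,0,0],"yaw": 0},{"jaw": 60,"linear": [0,0,-4],"yaw": 0},{"jaw": 60,"linear": [5,0,-6],"yaw": 0},{"jaw": 60,"linear": [10,0,-6],"yaw": 0},{"jaw": 60,"linear": [20,1,-6],"yaw": 0},{"jaw": 60,"linear": [25,1,-6],"yaw": 0},{"jaw": 60,"linear": [25,1,-6],"yaw": 0},{"jaw": 60,"linear": [25,1,-6],"yaw": 0}]}}

```text
t: 8.28
tool_pos: [516.0, -214.5, 70.4]
tcp_rot: [[-0.972, -0.237, -0.0], [-0.237, 0.972, 0.0], [0.0, 0.0, -1.0]]
ft_force: [0.7, -0.0, -0.9]
width: 0.74
grasp_force: 37.6
```

```bash
python3 tilt.py 3
```

```text
{'tool_pos': [516.0, -214.5, 70.4], 'ft_force': [0.7, -0.0, -0.9], 'torque': [-0.0, -0.0, 0.0], 'grasp_force': 37.6, 'width': 0.7}
240 [107, 108, 107, 109, 108, 108, 211, 245, 244, 245, 244, 244, 244, 244, 245, 245, 245, 245, 245, 245, 194, 172, 172, 172, 172, 172, 172, 172, 172, 172, 172, 172, 172]
285 [112, 112, 112, 113, 115, 120, 102, 125, 245, 252, 252, 252, 252, 252, 252, 252, 252, 252, 252, 252, 208, 181, 180, 180, 179, 180, 179, 179, 179, 179, 179, 179, 179]
330 [110, 110, 111, 111, 113, 118, 100, 130, 202, 221, 213, 207, 189, 187, 182, 186, 191, 187, 184, 161, 184, 184, 184, 184, 184, 184, 184, 184, 184, 183, 183, 182, 182]
```

View pics/t_3.png

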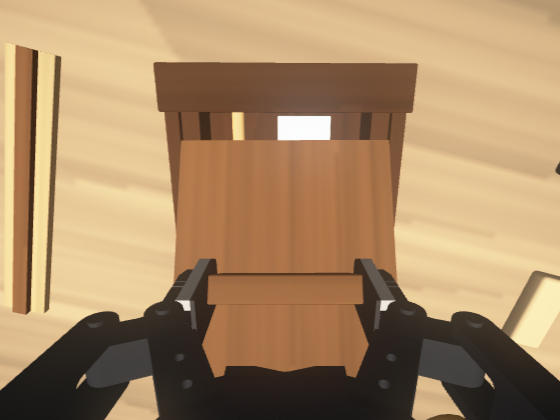

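The lip is at rows 63–111, columns 154–417. The cover's low end is at row 140, columns 180–389, so it is centred within about 1 px and tilted about 25°. Now the remaining gap.

```bash
python3 - <<'E'
from station import status,cams
from h import *
s=status.sense();c=cams.get_image("wrist");W=wristW2C(c,s);R=s["tcp_rot"];t=s["tool_pos"]
f=lambda u,v,z:(R.T@(onz(c,u,v,z,W)-t)).round(1)
print(t);print("lip in",f(155,111,48),f(286,111,48),f(414,111,48),"out",f(154,63,48),f(417,64,48))
m=c["mount"];o=m[:3,3];F=210/np.tan(np.radians(c["fov_y"]/2))
# low end: corners 110 apart over 209 px -> depth; plus fit tilt for h=19..24
d=110/209*F;q=np.array([(284.5-c["cx"])/F*d,(140-c["cy"])/F*d,d,1]);print("low top corner tool",(m@q)[:3].round(1))
for h in(19,21,24):
  for th in(22,24,26,28):
    a=np.radians(th);g=h-5;p=[75*np.cos(a)-g*np.sin(a),0,-3.6-h+75*np.sin(a)+g*np.cos(a)]
    print(h,th,np.round(p,1),proj(c,p,np.linalg.inv(m)).round(1))
E
```

```text
[ 516.49302998 -214.59808849   70.50660415]
lip in [ 75.  -69.2  22.5] [75.1 -0.5 22.5] [75.1 66.5 22.5] out [ 98.2 -67.1  22.5] [97.8 65.5 22.5]
low top corner tool [60.4 -1.3 18.8]
19 22 [64.3  0.  18.5] [287.  132.5]
19 24 [62.8  0.  20.7] [287.  135.1]
19 26 [61.3  0.  22.9] [287.  137.8]
19 28 [59.6  0.  25. ] [286.9 140.5]
21 22 [63.5  0.  18.3] [287. 134.]
21 24 [62.   0.  20.5] [287.  136.7]
21 26 [60.4  0.  22.7] [287.  139.5]
21 28 [58.7  0.  24.7] [286.9 142.3]
24 22 [62.4  0.  18.1] [287.  136.3]
24 24 [60.8  0.  20.3] [287.  139.1]
24 26 [59.1  0.  22.4] [287. 142.]
24 28 [57.3  0.  24.4] [286.9 145. ]
```

>>> {"op": "servo_tool", "data": {"steps": [{"jaw": 60,"linear": [5,0,3],"yaw": 0},{"jaw": 60,"linear": [8,0,6],"yaw": 0},{"jaw": 60,"linear": [8,0,8],"yaw": 0},{"jaw": 60,"linear": [8,0,9],"yaw": 0},{"jaw": 60,"linear": [8,0,9],"yaw": 0}]}}

```text
t: 8.8
tool_pos: [508.5, -216.2, 61.0]
tcp_rot: [[-0.971, -0.238, -0.001], [-0.238, 0.971, 0.0], [0.0, 0.001, -1.0]]
ft_force: [0.5, -0.1, -0.7]
width: 0.74
grasp_force: 37.6
```

No contact yet, so I'll lower a little more to find the seat.

>>> {"op": "servo_tool", "data": {"steps": [{"jaw": 60,"linear": [0,0,1],"yaw": 0},{"jaw": 60,"linear": [0,0,2],"yaw": 0},{"jaw": 60,"linear": [0,0,2],"yaw": 0}]}}

```text
t: 9.05
tool_pos: [508.9, -216.4, 59.3]
tcp_rot: [[-0.971, -0.238, -0.0], [-0.238, 0.971, 0.0], [0.0, 0.0, -1.0]]
ft_force: [-0.9, -0.2, -1.1]
width: 0.739
grasp_force: 37.6
```

>>> {"op": "servo_tool", "data": {"steps": [{"jaw": 60,"linear": [0,0,-1.5],"yaw": 0},{"jaw": 60,"linear": [2,0,-1.5],"yaw": 0},{"jaw": 60,"linear": [4,0,-1.5],"yaw": 0},{"jaw": 60,"linear": [6,0,-1.5],"yaw": 0},{"jaw": 60,"linear": [8,0,-1.5],"yaw": 0},{"jaw": 60,"linear": [8,0,-1.5],"yaw": 0}]}}

```text
t: 9.55
tool_pos: [500.5, -218.4, 61.0]
tcp_rot: [[-0.971, -0.237, -0.0], [-0.237, 0.971, 0.0], [0.0, 0.0, -1.0]]
ft_force: [1.0, 0.0, -0.8]
width: 0.739
grasp_force: 37.6
```

```bash
python3 tilt.py 4
```

```text
{'tool_pos': [500.5, -218.4, 61.0], 'ft_force': [1.0, 0.0, -0.8], 'torque': [-0.0, -0.0, 0.0], 'grasp_force': 37.6, 'width': 0.7}
240 [116, 117, 117, 117, 116, 115, 114, 114, 112, 113, 113, 112, 111, 109, 107, 107, 106, 105, 106, 106, 107, 106, 107, 168, 167, 168, 168, 168, 168, 168, 168, 168, 169]
285 [116, 117, 118, 117, 115, 113, 114, 113, 112, 112, 112, 112, 110, 110, 109, 106, 106, 104, 104, 105, 106, 110, 117, 172, 172, 172, 173, 172, 172, 172, 172, 173, 173]
330 [117, 117, 117, 117, 115, 114, 113, 112, 111, 111, 112, 112, 111, 111, 108, 107, 106, 104, 103, 103, 104, 108, 121, 176, 176, 176, 177, 176, 176, 176, 177, 176, 176]
```

The cover edge now starts at row 145 with lip right up to it (it was 141), so the end is going under the lip without force. Sliding deeper.

>>> {"op": "servo_tool", "data": {"steps": [{"jaw": 60,"linear": [1.5,0,0],"yaw": 0},{"jaw": 60,"linear": [3,0,0],"yaw": 0},{"jaw": 60,"linear": [4,0,0],"yaw": 0},{"jaw": 60,"linear": [4,0,0],"yaw": 0}]}}

```text
t: 9.93
tool_pos: [497.3, -219.3, 61.0]
tcp_rot: [[-0.971, -0.237, 0.001], [-0.237, 0.971, 0.0], [-0.001, 0.0, -1.0]]
ft_force: [1.0, -0.5, -2.2]
width: 0.74
grasp_force: 37.4
```

>>> {"op": "servo_tool", "data": {"steps": [{"jaw": 60,"linear": [1,0,0.5],"yaw": 0},{"jaw": 60,"linear": [2,0,1],"yaw": 0},{"jaw": 60,"linear": [2.5,0,1],"yaw": 0},{"jaw": 60,"linear": [2.5,0,1],"yaw": 0},{"jaw": 60,"linear": [2.5,0,1],"yaw": 0}]}}

```text
t: 10.35
tool_pos: [494.8, -219.8, 59.9]
tcp_rot: [[-0.971, -0.238, 0.0], [-0.238, 0.971, 0.0], [-0.0, 0.0, -1.0]]
ft_force: [1.6, 0.2, -2.2]
width: 0.738
grasp_force: 37.4
```

```bash
python3 tilt.py 5
```

```text
{'tool_pos': [494.8, -219.8, 59.9], 'ft_force': [1.6, 0.2, -2.2], 'torque': [0.0, -0.5, -0.1], 'grasp_force': 37.4, 'width': 0.7}
240 [212, 212, 212, 213, 116, 115, 116, 116, 117, 117, 116, 115, 115, 113, 112, 112, 112, 111, 110, 108, 108, 106, 106, 105, 106, 106, 106, 105, 108, 166, 166, 165, 165]
285 [220, 219, 217, 215, 105, 117, 116, 117, 117, 117, 116, 114, 113, 112, 112, 111, 111, 111, 110, 109, 108, 106, 105, 103, 104, 105, 106, 109, 126, 170, 170, 169, 170]
330 [215, 217, 218, 219, 117, 115, 117, 117, 116, 116, 114, 113, 112, 111, 111, 110, 111, 111, 110, 110, 108, 106, 104, 103, 102, 103, 104, 108, 119, 174, 174, 174, 173]
```

Hooked: about 8 mm under the lip at about 25°, centred, with only light contact. Now swinging down while following the arc about the low edge.

>>> {"op": "servo_tool", "data": {"steps": [{"jaw": 60,"linear": [0.5,0,1.5],"yaw": 0},{"jaw": 60,"linear": [0.5,0,3],"yaw": 0},{"jaw": 60,"linear": [0,0,5],"yaw": 0},{"jaw": 60,"linear": [-1,0,6.5],"yaw": 0},{"jaw": 60,"linear": [-2,0,8],"yaw": 0},{"jaw": 60,"linear": [-3,0,9.5],"yaw": 0},{"jaw": 60,"linear": [-4,0,11],"yaw": 0},{"jaw": 60,"linear": [-4,0,11],"yaw": 0}], "squeeze": 20}}

```text
t: 11.07
tool_pos: [500.4, -219.0, 50.1]
tcp_rot: [[-0.971, -0.238, 0.003], [-0.238, 0.971, -0.001], [-0.003, -0.001, -1.0]]
ft_force: [3.1, 1.4, 5.8]
width: 0.741
grasp_force: 39.0
```

```bash
python3 tilt.py 6
```

```text
{'tool_pos': [500.4, -219.0, 50.1], 'ft_force': [3.1, 1.4, 5.8], 'torque': [0.4, -0.2, -0.0], 'grasp_force': 39.0, 'width': 0.7}
240 [121, 121, 121, 122, 121, 120, 119, 119, 117, 117, 116, 117, 115, 114, 113, 112, 110, 110, 109, 110, 111, 111, 110, 108, 172, 173, 173, 173, 173, 173, 174, 174, 174]
285 [122, 121, 122, 122, 120, 119, 118, 117, 116, 116, 116, 116, 116, 115, 114, 112, 110, 109, 108, 109, 110, 110, 113, 116, 179, 180, 180, 180, 180, 180, 180, 179, 180]
330 [121, 122, 122, 121, 119, 118, 117, 117, 116, 115, 116, 115, 115, 115, 114, 112, 111, 109, 108, 107, 108, 109, 111, 116, 141, 180, 180, 181, 181, 181, 180, 181, 180]
```

>>> {"op": "servo_tool", "data": {"steps": [{"jaw": 60,"linear": [-1,0,1.5],"yaw": 0},{"jaw": 60,"linear": [-1.5,0,3],"yaw": 0},{"jaw": 60,"linear": [-2,0,4.5],"yaw": 0},{"jaw": 60,"linear": [-3,0,6],"yaw": 0},{"jaw": 60,"linear": [-3.5,0,7.5],"yaw": 0},{"jaw": 60,"linear": [-4,0,8.5],"yaw": 0},{"jaw": 60,"linear": [-4,0,8.5],"yaw": 0}]}}

```text
t: 11.7
tool_pos: [504.8, -218.6, 41.8]
tcp_rot: [[-0.971, -0.238, 0.004], [-0.238, 0.971, -0.001], [-0.004, -0.002, -1.0]]
ft_force: [4.1, 0.9, 5.7]
width: 0.74
grasp_force: 39.4
```

```bash
python3 tilt.py 7|head -1; python3 - <<'E'
from station import cams
import cv2
c=cams.get_image("side");cv2.imwrite("pics/s7.png",cv2.resize(c["image"][225:335,240:370],(780,600),interpolation=cv2.INTER_CUBIC))
E
```

```text
{'tool_pos': [504.8, -218.6, 41.8], 'ft_force': [4.1, 0.9, 5.7], 'torque': [0.2, -0.5, -0.0], 'grasp_force': 39.4, 'width': 0.7}
```

View pics/s7.png

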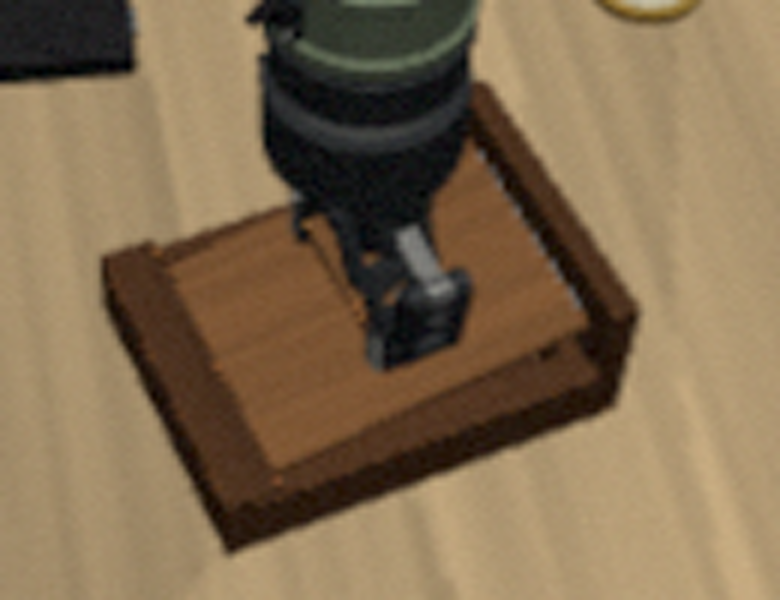

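The side crop shows the lip end tucked under the lip at (225,370) and the far end still up at (590,320), inside the board. Lowering the last bit, then releasing and lifting.

>>> {"op": "servo_tool", "data": {"steps": [{"jaw": 60,"linear": [-0.5,0,1.5],"yaw": 0},{"jaw": 60,"linear": [-1,0,3],"yaw": 0},{"jaw": 60,"linear": [-1,0,3],"yaw": 0},{"jaw": 80,"linear": [-1,0,3],"yaw": 0},{"jaw": 80,"linear": [-1,0,3],"yaw": 0},{"jaw": 80,"linear": [-1,0,3],"yaw": 0},{"jaw": 80,"linear": [-1,0,-20],"yaw": 0},{"jaw": 80,"linear": [-1,0,-50],"yaw": 0},{"jaw": 0,"linear": [-20,0,-75],"yaw": 0},{"jaw": 0,"linear": [-55,0,-75],"yaw": 0},{"jaw": 0,"linear": [-55,0,-75],"yaw": 0},{"jaw": 0,"linear": [-55,0,-75],"yaw": 0}]}}

```text
t: 12.8
tool_pos: [556.7, -204.7, 115.3]
tcp_rot: [[-0.971, -0.239, 0.0], [-0.239, 0.971, -0.001], [0.0, -0.001, -1.0]]
ft_force: [0.4, -0.4, -0.4]
width: 0.376
grasp_force: 0.0
```

```bash
python3 - <<'E'
from station import status,cams
from h import *
s=status.sense();t=s["tool_pos"];d=t[:2]-[506.4,-217.4]
print(t.round(1),"well",(d[0]*.972+d[1]*.233).round(1),(-d[0]*.233+d[1]*.972).round(1),s["width"],s["ft_force"].round(1))
c=cams.get_image("wrist");cv2.imwrite("pics/w8.png",c["image"])
E
```

```text
[ 556.7 -204.7  115.3] well 51.9 0.7 0.37576451097615354 [ 0.4 -0.4 -0.4]
```

View pics/w8.png

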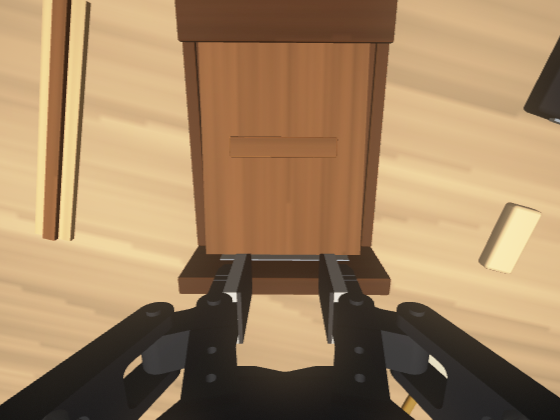

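The wrist view (row 255, cover end at the roller) shows the cover lying in the well under the lip, resting on the roller. That was my 11th picture, one over the limit of 10, so from here I work by numbers only. Now closing the fingers and pressing near the roller end.

>>> {"op": "servo_tool", "data": {"steps": [{"jaw": 0,"linear": [-3,0,5],"yaw": 0},{"jaw": 0,"linear": [-3,0,10],"yaw": 0},{"jaw": 0,"linear": [-3,0,15],"yaw": 0},{"jaw": 0,"linear": [-3,0,20],"yaw": 0},{"jaw": 0,"linear": [-3,0,25],"yaw": 0},{"jaw": 0,"linear": [-3,0,30],"yaw": 0},{"jaw": 0,"linear": [-3,0,35],"yaw": 0},{"jaw": 0,"linear": [-3,0,38],"yaw": 0},{"jaw": 0,"linear": [-3,0,40],"yaw": 0}]}}

```text
t: 13.6
tool_pos: [558.5, -204.1, 74.8]
tcp_rot: [[-0.971, -0.238, -0.001], [-0.238, 0.971, 0.0], [0.001, 0.0, -1.0]]
ft_force: [-0.8, 0.8, 0.4]
width: -0.005
grasp_force: 0.0
```

>>> {"op": "servo_tool", "data": {"steps": [{"jaw": 0,"linear": [0,0,2],"yaw": 0},{"jaw": 0,"linear": [0,0,4],"yaw": 0},{"jaw": 0,"linear": [0,0,6],"yaw": 0},{"jaw": 0,"linear": [0,0,8],"yaw": 0},{"jaw": 0,"linear": [0,0,10],"yaw": 0},{"jaw": 0,"linear": [0,0,10],"yaw": 0}]}}

```text
t: 14.1
tool_pos: [558.6, -204.1, 65.1]
tcp_rot: [[-0.971, -0.238, -0.0], [-0.238, 0.971, 0.0], [0.0, 0.0, -1.0]]
ft_force: [0.3, -0.3, -0.2]
width: 0.003
grasp_force: 0.0
```

>>> {"op": "servo_tool", "data": {"steps": [{"jaw": 0,"linear": [0,0,2],"yaw": 0},{"jaw": 0,"linear": [0,0,4],"yaw": 0},{"jaw": 0,"linear": [0,0,6],"yaw": 0},{"jaw": 0,"linear": [0,0,8],"yaw": 0},{"jaw": 0,"linear": [0,0,10],"yaw": 0},{"jaw": 0,"linear": [0,0,12],"yaw": 0},{"jaw": 0,"linear": [0,0,12],"yaw": 0}]}}

```text
t: 14.68
tool_pos: [558.5, -204.0, 53.0]
tcp_rot: [[-0.971, -0.238, -0.001], [-0.238, 0.971, 0.0], [0.001, 0.001, -1.0]]
ft_force: [-0.2, -0.0, -0.0]
width: -0.001
grasp_force: 0.0
```

>>> {"op": "servo_tool", "data": {"steps": [{"jaw": 0,"linear": [0,0,2],"yaw": 0},{"jaw": 0,"linear": [0,0,4],"yaw": 0},{"jaw": 0,"linear": [0,0,6],"yaw": 0},{"jaw": 0,"linear": [0,0,8],"yaw": 0},{"jaw": 0,"linear": [0,0,10],"yaw": 0},{"jaw": 0,"linear": [0,0,10],"yaw": 0}]}}

```text
t: 15.18
tool_pos: [558.5, -204.0, 43.0]
tcp_rot: [[-0.971, -0.238, -0.001], [-0.238, 0.971, 0.0], [0.001, 0.001, -1.0]]
ft_force: [-0.6, -0.3, -0.1]
width: 0.001
grasp_force: 0.0
```

>>> {"op": "servo_tool", "data": {"steps": [{"jaw": 0,"linear": [0,0,1.5],"yaw": 0},{"jaw": 0,"linear": [0,0,3],"yaw": 0},{"jaw": 0,"linear": [0,0,4.5],"yaw": 0},{"jaw": 0,"linear": [0,0,6],"yaw": 0},{"jaw": 0,"linear": [0,0,6],"yaw": 0}]}}

```text
t: 15.6
tool_pos: [558.2, -204.5, 38.5]
tcp_rot: [[-0.971, -0.237, -0.001], [-0.237, 0.971, -0.001], [0.001, -0.001, -1.0]]
ft_force: [-3.6, -0.1, 5.5]
width: -0.0
grasp_force: 2.8
```

Contact made. Pressing slowly.

>>> {"op": "servo_tool", "data": {"steps": [{"jaw": 0,"linear": [0,0,1],"yaw": 0},{"jaw": 0,"linear": [0,0,2],"yaw": 0},{"jaw": 0,"linear": [0,0,3],"yaw": 0},{"jaw": 0,"linear": [0,0,4],"yaw": 0},{"jaw": 0,"linear": [0,0,5],"yaw": 0},{"jaw": 0,"linear": [0,0,6],"yaw": 0},{"jaw": 0,"linear": [0,0,6],"yaw": 0}]}}

```text
t: 16.18
tool_pos: [558.7, -204.0, 31.0]
tcp_rot: [[-0.971, -0.238, -0.0], [-0.238, 0.971, 0.0], [0.0, 0.0, -1.0]]
ft_force: [-0.6, -0.3, -0.2]
width: 0.002
grasp_force: 0.0
```

The force fell to zero, so the roller probably snapped over. I'll press on to confirm it is seated.

>>> {"op": "servo_tool", "data": {"steps": [{"jaw": 0,"linear": [0,0,1],"yaw": 0},{"jaw": 0,"linear": [0,0,2],"yaw": 0},{"jaw": 0,"linear": [0,0,3],"yaw": 0},{"jaw": 0,"linear": [0,0,4],"yaw": 0},{"jaw": 0,"linear": [0,0,5],"yaw": 0},{"jaw": 0,"linear": [0,0,5],"yaw": 0}]}}

```text
t: 16.68
tool_pos: [558.7, -204.1, 26.2]
tcp_rot: [[-0.971, -0.238, -0.0], [-0.238, 0.971, 0.0], [0.0, 0.0, -1.0]]
ft_force: [-0.2, 0.3, -0.4]
width: -0.002
grasp_force: 0.0
```

>>> {"op": "servo_tool", "data": {"steps": [{"jaw": 0,"linear": [0,0,1],"yaw": 0},{"jaw": 0,"linear": [0,0,2],"yaw": 0},{"jaw": 0,"linear": [0,0,3],"yaw": 0},{"jaw": 0,"linear": [0,0,3],"yaw": 0}]}}

```text
t: 17.02
tool_pos: [559.0, -204.3, 25.3]
tcp_rot: [[-0.971, -0.238, 0.001], [-0.238, 0.971, -0.001], [-0.001, -0.001, -1.0]]
ft_force: [-5.5, 1.8, 14.4]
width: -0.002
grasp_force: 7.1
```

Firm at 25.5 mm, 13.5 mm below first contact as expected for a seated cover. Retreating and checking.

>>> {"op": "servo_tool", "data": {"steps": [{"jaw": 0,"linear": [0,0,-10],"yaw": 0},{"jaw": 0,"linear": [0,0,-40],"yaw": 0},{"jaw": 0,"linear": [0,0,-80],"yaw": 0},{"jaw": 0,"linear": [-30,0,-120],"yaw": 0},{"jaw": 0,"linear": [-60,0,-150],"yaw": 0},{"jaw": 0,"linear": [-60,0,-150],"yaw": 0},{"jaw": 0,"linear": [-60,0,-150],"yaw": 0}]}}

```text
t: 17.6
tool_pos: [620.9, -190.3, 177.3]
tcp_rot: [[-0.971, -0.239, 0.007], [-0.239, 0.971, -0.003], [-0.006, -0.004, -1.0]]
ft_force: [-0.1, 0.8, -0.2]
width: -0.001
grasp_force: 0.0
```

```bash
python3 - <<'E'
from station import status,cams
from h import *
s=status.sense();c=cams.get_image("wrist");W=wristW2C(c,s);im=c["image"];cv2.imwrite("pics/w9.png",im)
print(s["tool_pos"].round(1),s["ft_force"].round(1))
e=np.array([.972,.2335]);n=np.array([-.2335,.972]);C=np.array([506.4,-217.4])
P=lambda x,y,z:np.r_[C+x*e+y*n,z]
# red channel along well x at y=20 across rib / lip / roller, as if at z=39 ; and along y at x=40
def samp(p):
    u,v=proj(c,p,W); return int(im[int(round(v)),int(round(u)),2]) if 0<=u<560 and 0<=v<420 else -1
print("x -80..-50 z43",[samp(P(x,40,48)) for x in range(-90,-50,2)])
print("x rib (z67) ",[samp(P(x,0,67)) for x in range(-20,22,2)])
print("x 50..90 z39",[samp(P(x,10,39)) for x in range(50,92,2)])
print("x 50..90 y45",[samp(P(x,45,39)) for x in range(50,92,2)])
for x in(-40,40):print("y -70..70 x",x,[samp(P(x,y,39)) for y in range(-72,74,2)])
E
```

```text
[ 620.9 -190.3  177.3] [-0.1  0.8 -0.2]
x -80..-50 z43 [-1, -1, -1, -1, -1, -1, -1, -1, -1, -1, -1, -1, -1, -1, -1, -1, -1, -1, -1, -1]
x rib (z67)  [132, 133, 133, 133, 132, 132, 133, 123, 130, 134, 135, 137, 134, 67, 136, 136, 137, 136, 137, 136, 137]
x 50..90 z39 [138, 138, 138, 137, 137, 138, 139, 138, 138, 137, 139, 105, 151, 150, 80, 62, 62, 97, 99, 96, 98]
x 50..90 y45 [140, 140, 137, 138, 138, 139, 139, 140, 141, 142, 138, 138, 100, 90, 86, 65, 66, 79, 100, 99, 100]
y -70..70 x -40 [-1, -1, -1, -1, -1, -1, -1, -1, -1, -1, -1, -1, -1, -1, -1, -1, -1, -1, -1, -1, -1, -1, -1, -1, -1, -1, -1, -1, -1, -1, -1, -1, -1, -1, 140, 139, 132, 127, 133, 135, 138, 140, 138, 139, 140, 138, 140, 142, 136, 134, 134, 130, 132, 132, 136, 139, 139, 135, 126, 131, 135, 134, 133, 99, 99, 88, 97, 97, 97, 150, 169, 169, 170]
y -70..70 x 40 [199, 200, 162, 103, 102, 102, 78, 94, 138, 140, 142, 141, 137, 138, 142, 145, 148, 149, 150, 149, 148, 142, 140, 139, 138, 138, 142, 145, 143, 144, 143, 142, 142, 145, 144, 140, 144, 147, 140, 136, 137, 139, 141, 142, 144, 141, 142, 141, 134, 132, 134, 135, 138, 143, 144, 145, 143, 138, 134, 142, 146, 140, 132, 102, 102, 92, 104, 104, 103, 185, 211, 212, 211]
```

Numbers at the roller end:
- The cover runs to x≈74 at z 39.
- The steel roller overlies it from x≈72, so it is sprung out.
- Across the well, the cover is centred within about 1 mm.

Handing in.

```bash
python3 -c "
from station import workorder
print(workorder.close_job())"
```

```text
the job is handed in; nothing more can be done
None
```

The cover is hooked under the lip and pressed past the roller; it measured seated and centred to about 1 mm, and I handed the job in at about 18 s (no verdict was returned), but I viewed 11 pictures, one over the limit of 10.

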